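# Open the filter of the bagging machine

## Robot

A 6-joint arm with a two-finger parallel gripper is mounted at the origin on the work surface. World frame = base frame: x ahead of the robot, y to its left, z up, the work surface at z = 0. Lengths are in mm, angles in rad, forces in N, time in s.
With the tool pointing down it reaches from about 275 to 825 mm from the base axis. Payload 5.2 kg.
Tool frame: the origin (TCP) lies midway between the tips of the shut fingers; the grasp point (between the pads) lies bot.pinch_z behind it (bot.pinch_z is the distance from the TCP to the grasp point, in mm); z points along the fingers, y is the direction in which the jaws open and shut (so a half turn about z gives the same grasp; the last joint's range is limited). The gripper opens to 93 mm and grips with 3 to 60 N. Pads are 15 mm wide; open, the fingers measure 128 mm over their backs; the gripper's body (75 mm by 188 mm) begins 65 mm behind the grasp point.
Start: joints at [1.068, 0.259, 1.535, -0, 1.348, -0.203], TCP at [162.409, 525.479, 218.653] pointing down, gripper open.
Joint ranges: [-3.14, 3.14], [-0.91, 2.08], [0.19, 2.58], [-1.22, 4.36], [0.22, 2.71], [-3.12, 3.12]. Speed limits (rad/s): [2.57, 2.57, 3.14, 3.14, 3.14, 3.14].

## Interface

Orientations are given as [roll, pitch, yaw] about the fixed x, y, z axes, in that order (R = Rz(yaw) Ry(pitch) Rx(roll)).
In Python, from workcell import bot, viewer gives the robot as it stands.
- The arm moves only by the tool play_rows, never from a script. Its argument "moves" is a list of rows, each a list of 3 entries, a list of its own where there are three numbers: the shift along the tool's x, y, z in cm, then the turn, a rotation vector about the tool's x, y, z in degrees, then the opening, from 0 (shut) to 1 (fully open). A call has 1 to 8 rows; each row is the pose to reach, as a shift and turn from the pose commanded when the call began, along the tool's axes at that moment; what a row does not reach only later rows make up. A row lasts 1/10 s, in which the tool goes at most 50 mm and 8.59 degrees, less where a joint would pass 70% of its speed; a pose out of reach is approached as far as the arm can. A call with a gripper value outside its range is refused whole. The fingers move at their own pace and stop on an object; "squeeze" is the grip in N (left out, the last holds). Time passes only in rows, so rows that repeat a pose let the fingers close. It gives the time, the measured TCP pose, the force and the opening at its end, in the units of the state.
- bot.sense(): the state, without advancing time (a new reading comes with each control period).
- viewer.camera(name): name is "scene" or "top" or "wrist"; returns the picture (400x640x3 uint8, red, green, blue); there is no depth.
- viewer.camera_model(name): a dict with "mtx" (3x3 intrinsics, pixels), "camera_from_world" (4x4, takes a point from world to camera coordinates). Camera axes: x right, y up, looking along -z (the intrinsics and any distortion apply to the point x, -y, -z); pixel columns grow to the right and rows downward; lengths in mm; the calibration is good to about 2 mm. A picture is of the moment at which its call begins: read the wrist's pose just before it. camera_model takes no time and is no camera call; for the wrist camera it gives the pose at the moment of the call.
- bot.sign_off(): hands the job in, once; it reports no verdict.
The state is a dict: "time_s": time; "joint_pos": joint angles; "qvel": joint speeds; "tau": joint torques, N m; "tool_pos": TCP position; "orientation": TCP orientation; "force": force on the tool from outside, world axes, zero at the start; "moment": the same for the moment, N m; "grip_width": finger opening in mm.
Only numpy, scipy, OpenCV 4.12 (cv2) and the standard library are available. Lean on these libraries where they do the work, as an engineer would, in place of code of your own. Each camera call takes 0.05 s, during which the arm holds its last target. There are 200 camera calls.

## Task

Open the filter well of the bagging machine for cleaning: with the fingertips press the snap tab all the way in, so that it stays down, then push the released filter cover along over the tab until the filter opening is completely uncovered. Leave the cover lying flat on the machine's deck; slide it, do not pick it up, and leave the piping nozzle, the jar and the cake where they are.

Things in the scene. Friction and masses are not known exactly. Their poses are not given: they have to be found in the camera images.
- machine: Low metal bagging machine fixed on the bench, 260 (x) x 380 (y) mm. Origin: centre of its underside, on the bench; z up, +y the way the cover slides off. Deck top 60 mm above the bench; along y at x = 0 runs a channel 68 mm wide, floor at 54 mm, bridged by the cover. Sealing bar 20 mm high on the deck at x +94 to +130; end lip 8 mm high at y +185 to +190 stops the cover.
- opening (a point): Centre of the filter opening, at deck height (machine x 0, y -90, z 60 mm), axes as the machine's. The opening is a well with a white pleated filter, 68 mm in x, machine y -125 to -55, floor 35 mm above the bench. Round it the cover's seat: guide rails 7 mm high, inner faces at x +-52, y -140 to -30, and a back stop 6 mm high at y -143 to -137.
- cover: Loose grey plastic filter cover, about 150 g, plate 100 (x) x 90 (y) x 8 mm with a push rib. Origin: centre of its underside; axes as the machine's. Starts seated at machine x 0, y -90, z 60 mm (plate top 68 mm above the bench). The opening is uncovered once the origin is beyond machine y -10 (80 mm of sliding); room to about y +135. Slides with about 1 N and stays where it is left.
- rib (a point): Middle of the face to push on (towards machine +y): the -y face of the cover's upright rib, 15 mm behind the cover's origin. The rib is 72 mm long in x, 10 mm thick in y, and rises from the plate at 68 mm to 85 mm above the bench; this point is at 76 mm. Behind it 30 mm of flat plate, then the low back stop.
- tab_pad (a point): The press point on top of the snap tab, on its grooved outer half, at machine x 0, y -12, z 70 mm when the tab is up. The tab is a grey plastic block 34 mm wide (x), 53 mm long (y -43 to +10), flat on top, just ahead (+y) of the cover's front edge (y -45), 33 mm from the press point.
- tab (a joint): How far the snap tab is pressed down, in m: 0 = up, top 70 mm above the bench, blocking the cover; 0.0125 = fully in, top at 57.5 mm, just under the cover's path. Takes about 5 N to move, and stays where it is left.
- nozzle_mid (a point): Bystander: steel piping nozzle standing on the deck on the robot's side, 28 mm in diameter, 42 mm high; the point is its centre.
- jar_mid (a point): Bystander: amber glass jar with steel lid on the bench, 68 mm in diameter, 100 mm high; the point is its centre.
- cake_mid (a point): Bystander: tall glazed cake in a dark paper mould on the bench, 160 mm in diameter, 104 mm high; the point is its centre.
Things that resemble listed ones, but are neither listed nor needed, are in the scene too. There is more than one size of the cover; the one meant has the size given above.

How it is judged:
By the outcome, as a careful person would: the job done as asked, in the order asked, and still so for the second after the job is handed in, with the robot touching nothing.
It also fails if it takes over 40 s, if anything falls off the work surface, if the arm or the gripper's body presses on something with over 40 N, if the wrist force passes 120 N, or if a joint passes its speed limit or range.

## Working session

There is one attempt and no reset: what is moved stays moved. The work goes in short steps, Python scripts to look and compute and a tool call to move; the robot and the scene stay as the last step left them, time stands still between calls to the robot, and variables do not carry over. Pictures are saved under pics/ and viewed, about 8 in all and at most 12, crops included, and the job is handed in when it is done.

Besides the shell and the picture viewer there is one more tool, called in YAML: its name, and indented under it one key for each argument. play_rows: Moves the arm, as the interface text tells. Its arguments: {"type":"object","properties":{"moves":{"type":"array","items":{"type":"array"}},"squeeze":{"type":"number"}},"required":["moves"]}

```bash
mkdir -p pics; python3 - <<'E'
from workcell import bot, viewer
import cv2, numpy as np
for n in ("top","scene"):
    m=viewer.camera_model(n); print(n,np.round(m['mtx'],1).tolist(),np.round(m['camera_from_world'],4).tolist(),[k for k in m])
    cv2.imwrite(f"pics/{n}0.png",viewer.camera(n)[:,:,::-1])
s=bot.sense();print(s['tool_pos'],s['orientation'],s['grip_width'],bot.pinch_z)
E
```

```text
top [[516.0, 0.0, 327.7], [0.0, 516.0, 199.3], [0.0, 0.0, 1.0]] [[0.028, -0.9994, 0.0199, -123.183], [0.9958, 0.0296, 0.087, -470.8276], [-0.0876, 0.0174, 0.996, -1736.4322], [0.0, 0.0, 0.0, 1.0]] ['mtx', 'camera_from_world']
scene [[456.2, 0.0, 321.4], [0.0, 456.2, 198.0], [0.0, 0.0, 1.0]] [[-0.6178, 0.7863, -0.0069, 355.7466], [-0.4961, -0.3829, 0.7792, 138.7508], [0.6101, 0.4848, 0.6267, -1550.7582], [0.0, 0.0, 0.0, 1.0]] ['mtx', 'camera_from_world']
[162.1714     525.05376331 217.91474164] [-3.14002734e+00 -3.27157650e-04  2.84180080e+00] 92.74060261269194 18.8
```

View pics/top0.png

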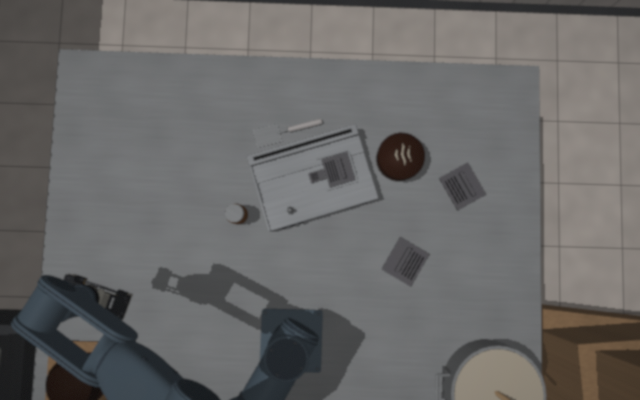

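View pics/scene0.png

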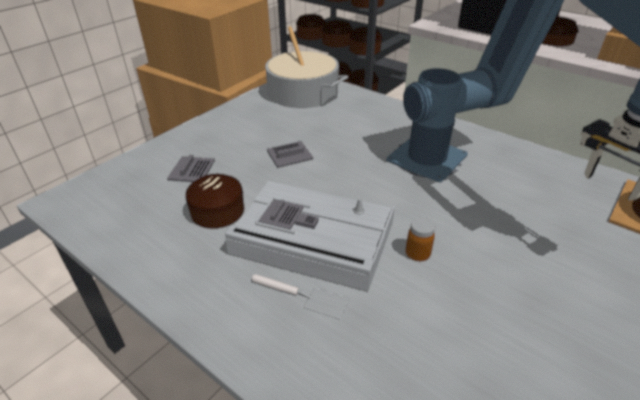

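The cover meant is the seated one, at top (339,168), with its tab at (318,176). The plates at (462,187) and (406,262) lie loose on the bench and are decoys. I'll confirm in an enlarged crop and fit the machine's pose.

```bash
python3 - <<'E'
import cv2
a=cv2.imread("pics/top0.png")[110:240,235:395]
cv2.imwrite("pics/crop1.png",cv2.resize(a,None,fx=4.6,fy=4.6,interpolation=cv2.INTER_CUBIC))
E
```

```text
(no output)
```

View pics/crop1.png

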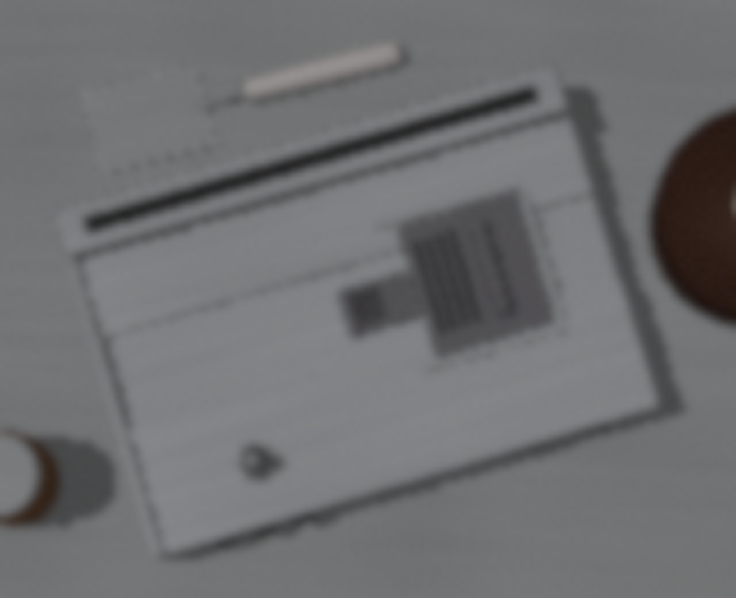

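The crop shows the seated cover (corners around crop (400,222), (520,190), (553,322), (437,357)) with its tab ahead at (340-415, 275-337). That fits the description. Next: fit the pose.

```bash
cat >h.py <<'E'
import numpy as np, cv2
from scipy.optimize import least_squares
from workcell import bot, viewer
def proj(m,P):
    P=np.atleast_2d(P); c=P@m['camera_from_world'][:3,:3].T+m['camera_from_world'][:3,3]
    c=c*[1,-1,-1]; u=c@m['mtx'].T; return u[:,:2]/u[:,2:]
def M(p,P):
    c,s=np.cos(p[2]),np.sin(p[2]); P=np.atleast_2d(np.array(P,float))
    return P@np.array([[c,s,0],[-s,c,0],[0,0,1]])+[p[0],p[1],0]
E
python3 - <<'E'
from h import *
m={k:np.array(v) for k,v in viewer.camera_model("top").items()}
pt=[((160,553),(-130,190,64)),((655,408),(-130,-190,60)),((62,212),(130,190,80)),((555,68),(130,-190,80)),
((400,222),(50,-45,68)),((520,190),(50,-135,68)),((553,322),(-50,-135,68)),((437,357),(-50,-45,68)),((340,290),(17,10,70)),((352,337),(-17,10,70))]
uv=np.array([a for a,_ in pt])/4.6+[235,110]-.4; X=[b for _,b in pt]
r=least_squares(lambda p:(proj(m,M([p[0]*100,p[1]*100,p[2]],X))-uv).ravel(),[5,0,0],loss='soft_l1')
p=r.x*[100,100,1]; print(p,np.round(r.fun.reshape(-1,2),1).tolist())
for n,P in dict(tab=(0,-12,70),rib=(0,-105,76)).items(): print(n,M(p,P))
s=viewer.camera_model("scene")
print(proj({k:np.array(v) for k,v in s.items()},M(p,[(0,-12,70),(0,-105,76),(130,190,80),(130,-190,80),(-130,190,64)])))
R=cv2.Rodrigues
print(bot.sense()['orientation'],np.hypot(*M(p,(0,-105,76))[0,:2]))
E
```

```text
[ 5.43754773e+02 -5.63288389e+01  3.17715100e-01] [[-0.8, 0.8], [1.3, -0.1], [-1.7, -0.6], [0.9, -1.1], [-0.2, 0.9], [-0.6, 0.3], [0.9, 0.1], [0.3, 0.1], [-0.2, 0.0], [0.1, -0.4]]
tab [[547.50353495 -67.7282592   70.        ]]
rib [[ 576.55644044 -156.07376663   76.        ]]
[[307.66730813 217.8313267 ]
 [275.38698068 208.52847856]
 [368.84137229 269.0990507 ]
 [223.21026729 231.36241028]
 [393.66072045 206.18970141]]
[-3.14002734e+00 -3.27157650e-04  2.84180080e+00] 597.3075837801238
```

```bash
cat >>h.py <<'E'
from scipy.spatial.transform import Rotation as Ro
p0=[543.75,-56.33,.3177]
def to(P,yaw=np.pi/2,p=p0,machine=True):
    s=bot.sense(); R=Ro.from_euler('xyz',s['orientation']); W=M(p,P)[0]
    T=Ro.from_euler('xyz',[np.pi,0,yaw+p[2]])
    print('t',round(s['time_s'],2),'tcp',np.round(s['tool_pos'],1),'F',np.round(s['force'],1),'w',round(s['grip_width'],1))
    print('shift cm',np.round(R.inv().apply(W-s['tool_pos'])/10,2),'turn',np.round((R.inv()*T).as_rotvec(degrees=True),2))
E
python3 -c "
from h import *
to((0,-30,200))"
```

```text
t 0.1 tcp [162.2 525.1 217.9] F [-0.5  0.3 -0.1] w 92.7
shift cm [-55.36 -46.72   1.85] turn [-9.000e-02  3.000e-02  5.462e+01]
```

play_rows:
  moves:
    - [[-55.4, -46.7, 1.8], [-0.1, 0, 54.6], 0]
    - [[-55.4, -46.7, 1.8], [-0.1, 0, 54.6], 0]
    - [[-55.4, -46.7, 1.8], [-0.1, 0, 54.6], 0]
    - [[-55.4, -46.7, 1.8], [-0.1, 0, 54.6], 0]
    - [[-55.4, -46.7, 1.8], [-0.1, 0, 54.6], 0]
    - [[-55.4, -46.7, 1.8], [-0.1, 0, 54.6], 0]
    - [[-55.4, -46.7, 1.8], [-0.1, 0, 54.6], 0]
    - [[-55.4, -46.7, 1.8], [-0.1, 0, 54.6], 0]
  squeeze: 10

```text
time_s: 0.9
tool_pos: [378.9, 187.1, 208.7]
orientation: [3.14, -0.001, 1.887]
force: [0.9, 0.2, -0.2]
grip_width: 33.8
```

```bash
python3 -c "
from h import *
to((0,-30,200))"
```

```text
t 0.9 tcp [378.9 187.1 208.7] F [ 0.9  0.2 -0.2] w 33.8
shift cm [-31.27   8.1    0.85] turn [ 0.1  -0.05 -0.07]
```

play_rows:
  moves:
    - [[-31.3, 8.1, 0.9], [0, 0, 0], 0]
    - [[-31.3, 8.1, 0.9], [0, 0, 0], 0]
    - [[-31.3, 8.1, 0.9], [0, 0, 0], 0]
    - [[-31.3, 8.1, 0.9], [0, 0, 0], 0]
    - [[-31.3, 8.1, 0.9], [0, 0, 0], 0]
    - [[-31.3, 8.1, 0.9], [0, 0, 0], 0]
    - [[-31.3, 8.1, 0.9], [0, 0, 0], 0]
    - [[-31.3, 8.1, 0.9], [0, 0, 0], 0]

```text
time_s: 1.7
tool_pos: [554.3, -86.2, 198.4]
orientation: [3.141, -0.001, 1.885]
force: [-0.6, 0.7, 0.6]
grip_width: 0.2
```

```bash
python3 -c "
from h import *
to((0,-12,200))
m={k:np.array(v) for k,v in viewer.camera_model('wrist').items()}
a=viewer.camera('wrist')[:,:,::-1].copy()
cv2.imwrite('pics/w0.png',a)
np.savez('w0.npz',**m)
print(m['mtx'],proj(m,M(p0,[(50,-45,68),(50,-135,68),(-50,-135,68),(-50,-45,68),(17,10,70),(-17,10,70),(0,-12,70),(36,-105,85),(-36,-105,85)])))
"
```

```text
t 1.7 tcp [554.3 -86.2 198.4] F [-0.6  0.7  0.6] w 0.2
shift cm [ 1.97 -0.08 -0.16] turn [ 0.03 -0.04 -0.2 ]
[[325.75576673   0.         318.15156233]
 [  0.         325.75576673 195.58661684]
 [  0.           0.           1.        ]] [[369.88560013 200.83828828]
 [366.65176364 286.39138929]
 [268.09309391 286.70587034]
 [264.15876205 201.17537168]
 [335.70883878 142.46245771]
 [297.84054686 142.58312514]
 [316.87422451 166.79338631]
 [355.47884245 267.15320757]
 [278.97675967 267.39726645]]
```

View pics/w0.png

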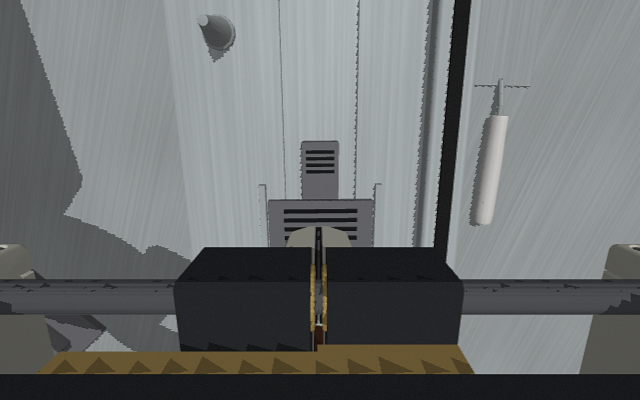

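Tab front corners at (302,141) and (339,141), cover front corners at (268,200) and (373,200). Both sit about +3.8 px and -1.2 px from the prediction, so the machine is about 3.5 mm further along its +x and 1 mm along +y. I'll correct the pose and press the tab.

```bash
sed -i 's/^p0=.*/p0=[546.8,-54.3,.3177]/' h.py; python3 -c "
from h import *
to((0,-12,75))"
```

```text
t 1.75 tcp [553.1 -84.2 198.5] F [-0.   1.1  0.5] w 0.2
shift cm [ 1.81  0.33 12.36] turn [-0.   -0.12 -0.13]
```

play_rows:
  moves:
    - [[1.8, 0.3, 3], [0, 0, 0], 0]
    - [[1.8, 0.3, 7], [0, 0, 0], 0]
    - [[1.8, 0.3, 11], [0, 0, 0], 0]
    - [[1.8, 0.3, 12.3], [0, 0, 0], 0]
    - [[1.8, 0.3, 12.3], [0, 0, 0], 0]
    - [[1.8, 0.3, 12.3], [0, 0, 0], 0]

```text
time_s: 2.35
tool_pos: [551.3, -64.5, 78.1]
orientation: [3.139, 0.0, 1.89]
force: [-0.5, -0.0, 1.0]
grip_width: 0.4
```

```bash
python3 -c "
from h import *
to((0,-12,57.5))"
```

```text
t 2.35 tcp [551.3 -64.5  78.1] F [-0.5 -0.   1. ] w 0.4
shift cm [-0.09 -0.12  2.06] turn [0.17 0.01 0.06]
```

play_rows:
  moves:
    - [[-0.1, -0.1, 0.5], [0, 0, 0], 0]
    - [[-0.1, -0.1, 0.9], [0, 0, 0], 0]
    - [[-0.1, -0.1, 1.2], [0, 0, 0], 0]
    - [[-0.1, -0.1, 1.5], [0, 0, 0], 0]
    - [[-0.1, -0.1, 1.7], [0, 0, 0], 0]
    - [[-0.1, -0.1, 1.9], [0, 0, 0], 0]
    - [[-0.1, -0.1, 1.9], [0, 0, 0], 0]
    - [[-0.1, -0.1, 1.9], [0, 0, 0], 0]

```text
time_s: 3.15
tool_pos: [550.7, -66.4, 57.9]
orientation: [3.139, 0.0, 1.889]
force: [3.2, -1.1, 4.4]
grip_width: 0.5
```

play_rows:
  moves:
    - [[0, 0, 0.1], [0, 0, 0], 0]
    - [[0, 0, 0.2], [0, 0, 0], 0]
    - [[0, 0, 0.2], [0, 0, 0], 0]
    - [[0, 0, 0.2], [0, 0, 0], 0]

```text
time_s: 3.55
tool_pos: [550.8, -66.4, 57.6]
orientation: [3.138, 0.001, 1.889]
force: [-1.9, 0.6, 17.2]
grip_width: 0.6
```

Bottomed at 17 N, z 57.6. One slightly firmer press, then up and back behind the rib.

play_rows:
  moves:
    - [[0, 0, 0.15], [0, 0, 0], 0]
    - [[0, 0, 0.15], [0, 0, 0], 0]
    - [[0, 0, -1], [0, 0, 0], 0]
    - [[0, 0, -4], [0, 0, 0], 0]
    - [[0, 0, -8], [0, 0, 0], 0]
    - [[0, 0, -8], [0, 0, 0], 0]

```text
time_s: 4.15
tool_pos: [551.7, -66.6, 139.8]
orientation: [3.135, 0.003, 1.889]
force: [0.7, -0.5, 0.8]
grip_width: 0.6
```

```bash
python3 -c "
from h import *
m={k:np.array(v) for k,v in viewer.camera_model('wrist').items()}
a=viewer.camera('wrist')[:,:,::-1].copy()
cv2.imwrite('pics/w1.png',a)
to((0,-119,110)); to((0,-119,72))
print(proj(m,M(p0,[(50,-45,68),(-50,-45,68),(17,10,70),(-17,10,70),(17,10,57.5),(-17,10,57.5)])))
"
```

```text
t 4.2 tcp [550.5 -66.2 137.4] F [-0.1  0.1  1. ] w 0.7
shift cm [-1.065e+01  1.000e-02  2.750e+00] turn [0.2  0.04 0.03]
t 4.2 tcp [550.5 -66.2 137.4] F [-0.1  0.1  1. ] w 0.7
shift cm [-10.65  -0.     6.55] turn [0.2  0.04 0.03]
[[379.58865785 242.98447308]
 [252.32756989 243.20427366]
 [339.03281557 174.71078846]
 [292.91586654 174.72719903]
 [337.9269017  171.64128056]
 [294.021135   171.65419986]]
```

View pics/w1.png

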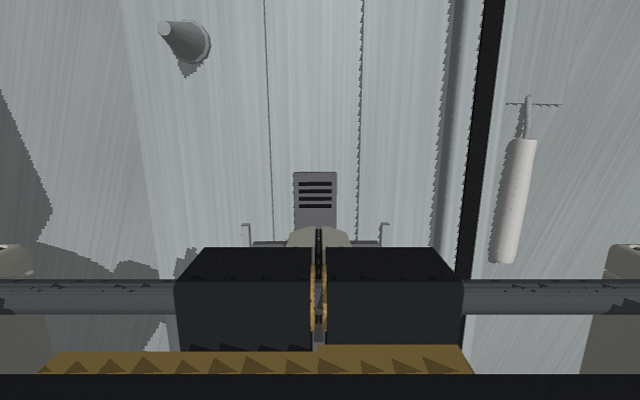

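The tab's front edge now lies at (294,172)-(337,172), 43 px wide. That matches fully pressed (43.9 px predicted; 46 px if up), and the x alignment is good. Next: behind the rib.

play_rows:
  moves:
    - [[-5, 0, 0], [0, 0, 0], 0]
    - [[-10, 0, 0], [0, 0, 0], 0]
    - [[-10.7, 0, 0.5], [0, 0, 0], 0]
    - [[-10.7, 0, 2.7], [0, 0, 0], 0]
    - [[-10.7, 0, 4.2], [0, 0, 0], 0]
    - [[-10.7, 0, 4.7], [0, 0, 0], 0]
    - [[-10.7, 0, 4.7], [0, 0, 0], 0]
    - [[-10.7, 0, 4.7], [0, 0, 0], 0]

```text
time_s: 5.0
tool_pos: [583.2, -167.3, 88.5]
orientation: [3.141, -0.001, 1.889]
force: [0.6, -0.3, 0.2]
grip_width: 0.5
```

```bash
python3 -c "
from h import *
to((0,-119,73))"
```

```text
t 5.0 tcp [ 583.2 -167.3   88.5] F [ 0.6 -0.3  0.2] w 0.5
shift cm [-0.03  0.07  1.55] turn [ 0.06 -0.08  0.04]
```

play_rows:
  moves:
    - [[0, 0, 0.5], [0, 0, 0], 0]
    - [[0, 0, 1], [0, 0, 0], 0]
    - [[0, 0, 1.4], [0, 0, 0], 0]
    - [[0, 0, 1.5], [0, 0, 0], 0]
    - [[0, 0, 1.5], [0, 0, 0], 0]

```text
time_s: 5.5
tool_pos: [583.3, -167.6, 73.3]
orientation: [3.14, -0.001, 1.889]
force: [0.4, 0.2, 0.0]
grip_width: 0.0
```

```bash
python3 -c "
from h import *
to((0,12,73))"
```

```text
t 5.5 tcp [ 583.3 -167.6   73.3] F [0.4 0.2 0. ] w 0.0
shift cm [13.11  0.08  0.04] turn [ 0.07 -0.06  0.02]
```

play_rows:
  moves:
    - [[0.4, 0, 0], [0, 0, 0], 0]
    - [[0.8, 0, 0], [0, 0, 0], 0]
    - [[1.4, 0, 0], [0, 0, 0], 0]
    - [[2.2, 0, 0], [0, 0, 0], 0]
    - [[3.0, 0, 0], [0, 0, 0], 0]
    - [[3.8, 0, 0], [0, 0, 0], 0]
    - [[4.6, 0, 0], [0, 0, 0], 0]
    - [[5, 0, 0], [0, 0, 0], 0]

```text
time_s: 6.3
tool_pos: [567.5, -119.2, 73.7]
orientation: [3.14, -0.001, 1.889]
force: [-0.3, -1.2, -0.9]
grip_width: 0.1
```

```bash
python3 -c "
from h import *
to((0,-5,73))"
```

```text
t 6.3 tcp [ 567.5 -119.2   73.7] F [-0.3 -1.2 -0.9] w 0.1
shift cm [6.31 0.07 0.08] turn [ 0.09 -0.05  0.06]
```

Force is about 1.2 N against the push, so the cover is sliding. I'll carry on.

play_rows:
  moves:
    - [[0.7, 0, 0], [0, 0, 0], 0]
    - [[1.6, 0, 0], [0, 0, 0], 0]
    - [[2.6, 0, 0], [0, 0, 0], 0]
    - [[3.6, 0, 0], [0, 0, 0], 0]
    - [[4.6, 0, 0], [0, 0, 0], 0]
    - [[5.6, 0, 0], [0, 0, 0], 0]
    - [[6.2, 0, 0], [0, 0, 0], 0]
    - [[6.4, 0, 0], [0, 0, 0], 0]

```text
time_s: 7.1
tool_pos: [547.4, -58.5, 73.6]
orientation: [3.14, -0.001, 1.89]
force: [-0.4, -0.9, 0.7]
grip_width: 0.2
```

play_rows:
  moves:
    - [[0, 0, 0], [0, 0, 0], 0]
    - [[-0.8, 0, 0], [0, 0, 0], 0]
    - [[-1, 0, -2], [0, 0, 0], 0]
    - [[-2, 0, -6], [0, 0, 0], 0]
    - [[-6, 0, -10], [0, 0, 0], 0]
    - [[-10, 0, -13], [0, 0, 0], 0]
    - [[-10, 0, -13], [0, 0, 0], 0]
    - [[-10, 0, -13], [0, 0, 0], 0]

```text
time_s: 7.9
tool_pos: [579.4, -156.5, 204.0]
orientation: [3.139, 0.0, 1.886]
force: [-0.1, 0.3, 0.2]
grip_width: 0.4
```

```bash
python3 -c "
from h import *
to((0,-5,73))
for n in ('wrist','top','scene'):
    m={k:np.array(v) for k,v in viewer.camera_model(n).items()}
    a=viewer.camera(n)[:,:,::-1].copy()
    cv2.imwrite(f'pics/{n}2.png',a)
    for oy in (0,10,20): print(n,oy,np.round(proj(m,M(p0,[(50,oy+45,68),(-50,oy+45,68)])),0).tolist())
a=cv2.imread('pics/scene2.png')[160:300,170:450]
b=cv2.imread('pics/wrist2.png')
cv2.imwrite('pics/c2.png',cv2.resize(a,None,fx=2.8,fy=2.8,interpolation=cv2.INTER_CUBIC))
"
```

```text
t 7.9 tcp [ 579.4 -156.5  204. ] F [-0.1  0.3  0.2] w 0.4
shift cm [10.23  0.04 13.1 ] turn [ 0.15  0.01 -0.13]
wrist 0 [[378.0, 8.0], [258.0, 8.0]]
wrist 10 [[378.0, -6.0], [258.0, -5.0]]
wrist 20 [[379.0, -19.0], [257.0, -19.0]]
top 0 [[295.0, 165.0], [303.0, 194.0]]
top 10 [[292.0, 166.0], [300.0, 195.0]]
top 20 [[289.0, 167.0], [298.0, 196.0]]
scene 0 [[321.0, 237.0], [334.0, 212.0]]
scene 10 [[325.0, 238.0], [338.0, 213.0]]
scene 20 [[329.0, 239.0], [341.0, 214.0]]
```

View pics/wrist2.png

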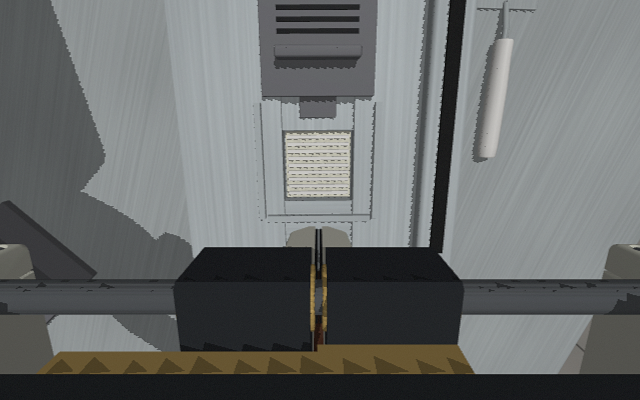

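View pics/c2.png

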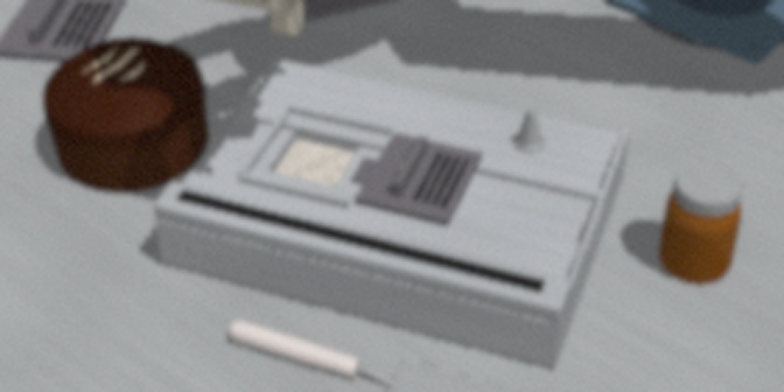

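The wrist view shows the whole filter at (283-352, 130-200). The cover's rear edge is at row 97, past the opening, with the pressed tab poking out from under it. The scene crop shows the cover flat, with the nozzle, jar and cake undisturbed and the arm clear.

```bash
python3 -c "
from h import *
bot.sign_off()"
```

```text
the job is handed in; nothing more can be done
```

The filter well is open and the job is handed in, at about 8 s of robot time.

- **Tab:** I pressed it with the shut fingertips until it bottomed at z = 57.6 mm with 17 N, then pressed slightly firmer. After the fingers lifted it stayed down: its image width of 43 px matches fully pressed.
- **Cover:** I pushed it by its rib about 107 mm against roughly 1 N, then backed the arm off clear. The cover's origin is now at about machine y +17 mm; it only had to pass −10.
- **Last checks:** The wrist and scene pictures show the whole filter uncovered and the cover flat on the deck over the lowered tab. The nozzle, jar and cake are where they were.
- **Disagreement:** The first machine pose from the top camera was about 3.5 mm off. I corrected it from the wrist picture before pressing. No check failed after that.

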